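# Lift the sample tubes to reading height and hold the cam lever

### The job

At the sample-tube reading station, press the small lever on its head fully down, which raises the hold-down bar clear of the tube caps. Then swing the long cam lever at its side up to the point where the tube carrier is lifted highest (lever straight up, not past it) and finish while still holding it there with the fingers, because it springs back if let go. Keep the tubes upright in the carrier and leave the other things on the bench where they are.

Things in the scene. Friction and masses are not known exactly. Their poses are not given: they have to be found in the camera images.
- station: White and aluminium tube reading station, fixed. Origin: underside of its base, on the bench; -x is its front (towards the robot), y left, z up. In mm in this frame: base x -70 to 90, y -105 to 85, 20 high; post x 42 to 70, y +-25; white head x -30 to 75, y +-30, z 222 to 262; tube carrier at x 0, y +-59; hold-down bar above the caps under the head, x +-11, y +-59.
- head_lever (a joint): Small pivot lever on the head's front, rad. 0 = leaning up 0.5 rad above level, 1.0 = fully down on its stop, 0.5 rad below level. Starts at 0 to 0.3. Pivot at station (-36, 0, 246) mm, pad 60 mm from it. Pressing the pad down (2 to 3 N) raises the hold-down bar 26 mm per rad; the lever stays where it is left.
- head_lever_pad (a point): Centre of the black thumb pad of the head lever (26 x 26 x 9 mm; its top is about 5 mm above this point). It moves with the lever: about z 275 above the bench when up, 217 when fully down.
- cam_lever (a joint): Long cam lever at the station's right (-y) side, rad. 0 = level, pointing to the front (-x), its rest; grows as the handle swings up and back; 1.571 = straight up, where the eccentric cam lifts the carrier highest; stop at 1.95, carrier sunk 1.3 mm again. A spring pulls it back to 0 (about 5 N at the grip when upright): let go, it falls back.
- cam_grip (a point): Point to grip on the cam lever's round smooth black bar handle, 16 mm in diameter, level and parallel to the axle (station y), reaching 62 mm out from the lever arm (station y -114 to -176 mm); the point is 34 mm from the arm plate and 90 mm from the axle: 70 mm above the bench at 0, 160 mm when upright. The bar may turn between the fingers.
- cam_axle (a point): Point on the cam lever's axle line (fixed, at 0, -148, 70 in the station frame), level with cam_grip along the axle: cam_grip circles it at 90 mm in the station's x-z plane.
- carrier (a joint): Lift of the grey tube carrier in m: 0 = down, 0.018 = highest. It follows the cam lever, lift = 0.018 x sin(lever angle): 0.018 at 1.571 rad, sinking again beyond. With the hold-down bar lowered the tube caps run against it.
- tube0_center (a point): Loose sample tube with blue cap, 17 mm in diameter and 100 mm tall, upright in the carrier, which lifts it; point at its centre.
- tube1_center (a point): Loose sample tube with blue cap, 17 mm in diameter and 100 mm tall, upright in the carrier, which lifts it; point at its centre.
- tube2_center (a point): Loose sample tube with blue cap, 17 mm in diameter and 100 mm tall, upright in the carrier, which lifts it; point at its centre.
- tube3_center (a point): Loose sample tube with blue cap, 17 mm in diameter and 100 mm tall, upright in the carrier, which lifts it; point at its centre.
- jar: Small lidded jar, 52 mm wide, 55 tall; origin at the centre of its underside. A bystander: leave it alone.
- marker: White marker pen lying, 125 x 13 x 13; origin at the centre of its underside. A bystander: leave it alone.
- dish: White weighing dish, 80 mm wide, 22 tall; origin at the centre of its underside. A bystander: leave it alone.
- reagent: Amber reagent bottle, 70 mm wide, 140 tall; origin at the centre of its underside. A bystander: leave it alone.
- tip_box: Pipette tip box, 122 x 87 x 65; origin at the centre of its underside. A bystander: leave it alone.
- pipette: Pipette lying, 250 mm long, 26 tall; origin at the centre of its underside. A bystander: leave it alone.

How it is judged (in metres and radians):
On the way, in this order (a step that is already met when the one before it is completed fails the run):
1. the head lever is pressed fully down, the hold-down bar is up (value of joint head_lever above 0.85 rad), for 0.2 s.
2. the cam lever is held upright and the carrier is at its highest (value of joint cam_lever between 1.451 and 1.691 rad and value of joint carrier above 0.0172 m and contact force between the fingers and cam_lever above 1 N), for 0.3 s.
At the end, for the whole second after the job is handed in: The program finishes holding: the cam lever is still, within 0.12 rad of straight up (1.571), the carrier lift is over 17.2 mm of 18, the fingers touch the cam lever with more than 1 N, the head lever is still pressed down (over 0.85 of 1.0 rad) and the four tubes stand upright within 0.3 rad (all of step 2 and value of joint head_lever above 0.85 rad and velocity of joint cam_lever between -0.1 and 0.1 rad/s and angle between each of tube0_center, tube1_center, tube2_center, tube3_center's own z axis and vertical below 0.3 rad); the arm keeps its last pose, push and grip.
It fails at once if a sample tube is tipped over or out of the carrier (angle between any of tube0_center, tube1_center, tube2_center, tube3_center's own z axis and vertical above 0.5 rad).
It fails at once if a bystander is displaced by more than 30 mm (distance of any of jar, marker, dish, reagent, tip_box, pipette from where it was at the start of the episode above 0.03 m).
It also fails if it takes over 50 s, if anything falls off the work surface, if the arm or the gripper's body presses on something with over 40 N, if the wrist force passes 120 N, or if a joint passes its speed limit or range.

### The arm

A 6-joint arm with a two-finger parallel gripper is mounted at the origin on the work surface. World frame = base frame: x ahead of the robot, y to its left, z up, the work surface at z = 0. Lengths are in mm, angles in rad, forces in N, time in s.
With the tool pointing down it reaches from about 300 to 775 mm from the base axis. Payload 14.6 kg.
Tool frame: the origin (TCP) lies between the finger pads; the fingertips stand 8 mm ahead of it and the grasp point (between the pads) lies 11 mm behind it; y points along the fingers, x is the direction in which the jaws open and shut, and the axes are right-handed (so a half turn about y gives the same grasp; the last joint's range is limited). The gripper opens to 94 mm and grips with 3 to 60 N. Pads are 16 mm wide; open, the fingers measure 119 mm over their backs; the gripper's body (75 mm by 177 mm) begins 78 mm behind the grasp point.
Start: joints at [-1.387, 0.3, 1.521, -0, 1.321, -0.067], TCP at [136.492, -532.784, 175.046] pointing down, gripper open.
Joint ranges: [-3.03, 3.03], [-0.79, 2.21], [0.23, 2.52], [-1.04, 4.18], [0, 3.07], [-2.55, 2.55]. Speed limits (rad/s): [2.22, 2.22, 2.57, 3.14, 3.14, 3.14].

### API

Orientations are given as [roll, pitch, yaw] about the fixed x, y, z axes, in that order (R = Rz(yaw) Ry(pitch) Rx(roll)).
In Python, from cell import read_state, imaging, order gives the robot as it stands. The module is installed in compiled form; this text tells all that it offers.
- The arm moves only by the shell command python3 -m handwheel 'ROWS' [FORCE]. ROWS is JSON, a list that holds one entry, the list of rows, each a list of 7 numbers: the shift along the tool's x, y, z in mm, then the turn, a rotation vector about the tool's x, y, z in degrees, then the opening, from -1 (shut) to 1 (fully open), so that 0 is half open. A call has 1 to 5 rows; each row is the pose to reach, as a shift and turn from the pose measured when the call began, along the tool's axes at that moment; what a row does not reach only later rows make up. A row lasts 1/12 s, in which the tool goes at most 41.7 mm and 7.16 degrees, less where a joint would pass 70% of its speed; a pose out of reach is approached as far as the arm can. A call with a gripper value outside its range is refused whole. The fingers move at their own pace and stop on an object; FORCE is the grip in N (left out, the last holds). Time passes only in rows, so rows that repeat a pose let the fingers close. It gives the time, the measured TCP pose, the force and the opening at its end, in the units of the state.
- read_state(): the state, without advancing time (a new reading comes with each control period).
- imaging.camera(name): name is "side" or "top"; returns (picture, depth): 480x640x3 uint8, red, green, blue; 480x640 float32, mm along the optical axis (not along the pixel's ray), 0 where there is no reading.
- imaging.get_calibration(name): a dict with "mtx" (3x3 intrinsics, pixels), "world_from_camera" (4x4, takes a point from camera to world coordinates). Camera axes: x right, y down, z forward; pixel columns grow to the right and rows downward; lengths in mm; the calibration is good to about 2 mm. A picture is of the moment at which its call begins. get_calibration takes no time and is no camera call.
- order.sign_off(): hands the job in, once; it reports no verdict.
The state is a dict: "clock": time; "joints": joint angles; "qd": joint speeds; "effort": joint torques, N m; "eef_pos": TCP position; "eef_rot": TCP orientation; "wrist_force": force on the tool from outside, world axes, zero at the start; "moment": the same for the moment, N m; "finger_gap": finger opening in mm.
Only numpy, scipy, OpenCV 4.12 (cv2) and the standard library are available. Lean on these libraries where they do the work, as an engineer would, in place of code of your own. Each camera call takes 0.05 s, during which the arm holds its last target.

## Working session

There is one attempt and no reset: what is moved stays moved. The work goes in short steps, Python scripts to look and compute and a shell command to move; the robot and the scene stay as the last step left them, time stands still between calls to the robot, and variables do not carry over. Pictures are saved under pics/ and viewed, and the job is handed in when it is done.

```bash
mkdir -p pics; python3 - <<'E'
from cell import read_state, imaging
import cv2, numpy as np
for n in ("side","top"):
    p,d=imaging.camera(n); cv2.imwrite(f"pics/{n}0.png",p[:,:,::-1]); np.save(f"pics/{n}0d.npy",d); np.save(f"pics/{n}0p.npy",p)
    c=imaging.get_calibration(n); print(n,np.round(c["mtx"],1).tolist(),np.round(c["world_from_camera"],3).tolist())
print(read_state())
E
```

```text
side [[614.5, 0.0, 316.3], [0.0, 614.5, 240.2], [0.0, 0.0, 1.0]] [[-0.903, -0.285, 0.321, 204.267], [-0.429, 0.594, -0.68, 901.646], [0.004, -0.752, -0.659, 1006.736], [0.0, 0.0, 0.0, 1.0]]
top [[486.7, 0.0, 310.6], [0.0, 486.7, 245.4], [0.0, 0.0, 1.0]] [[-0.018, -0.989, 0.146, 414.67], [-1.0, 0.021, 0.023, 30.751], [-0.026, -0.145, -0.989, 1464.781], [0.0, 0.0, 0.0, 1.0]]
{'clock': 0.1, 'joints': array([-1.38660410e+00,  3.00442059e-01,  1.52150989e+00, -2.31019389e-05,
        1.32070443e+00, -6.65709664e-02]), 'qd': array([-0.00184155, -0.00239329, -0.0020675 , -0.00155044,  0.00024756,
       -0.00054457]), 'effort': array([ 9.48031011e-04, -5.32642365e+01, -3.53283298e+01,  7.09566800e-02,
        2.34782853e-02, -4.16385399e-05]), 'eef_pos': array([ 136.4359796 , -532.53352606,  174.53239403]), 'eef_rot': array([-1.57074789e+00,  1.06285928e-03, -1.32002738e+00]), 'wrist_force': array([ 0.70775764, -0.02967925, -0.06084193]), 'moment': array([ 0.01913624,  0.03190383, -0.00131666]), 'finger_gap': 94.00239308755516}
```

View pics/side0.png

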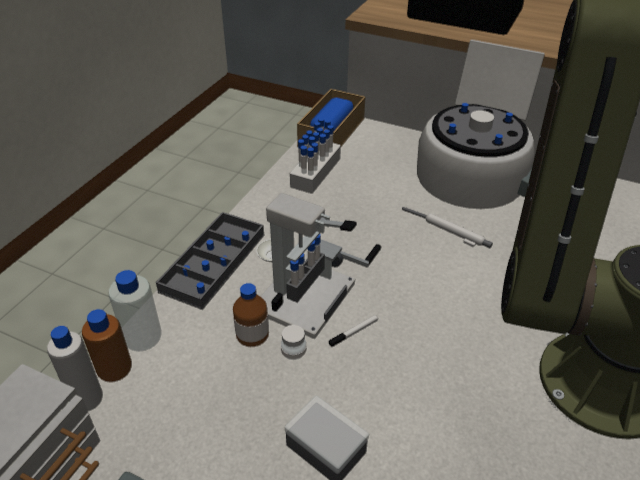

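View pics/top0.png

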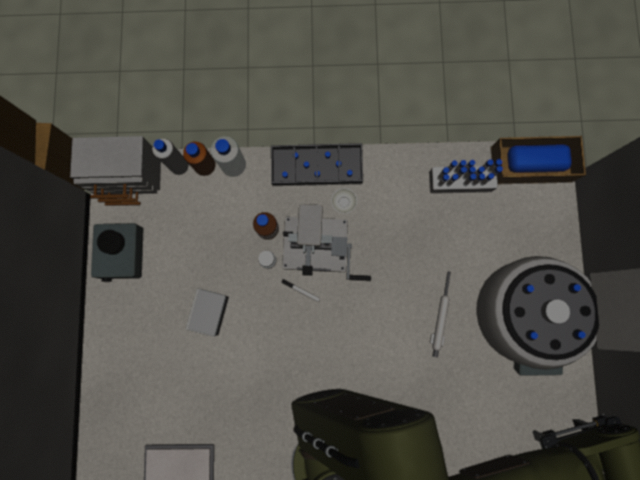

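```bash
cat > h.py <<'E'
from cell import imaging
import numpy as np
def pt(n,u,v,d):
    c=imaging.get_calibration(n);K=c["mtx"];T=c["world_from_camera"]
    p=np.array([(u-K[0,2])/K[0,0]*d,(v-K[1,2])/K[1,1]*d,d]); return T[:3,:3]@p+T[:3,3]
def plane(n,u,v,z):
    a=pt(n,u,v,1.);c=imaging.get_calibration(n)["world_from_camera"][:3,3]; r=a-c
    return c+r*(z-c[2])/r[2]
def cloud(n,d):
    v,u=np.mgrid[:d.shape[0],:d.shape[1]]
    return np.stack([*np.moveaxis(np.array([0]),0,0)]) if 0 else np.moveaxis(_c(n,u,v,d),0,-1)
def _c(n,u,v,d):
    c=imaging.get_calibration(n);K=c["mtx"];T=c["world_from_camera"]
    p=np.stack([(u-K[0,2])/K[0,0]*d,(v-K[1,2])/K[1,1]*d,d]); return np.einsum('ij,jhw->ihw',T[:3,:3],p)+T[:3,3][:,None,None]
def proj(n,P):
    c=imaging.get_calibration(n);K=c["mtx"];T=np.linalg.inv(c["world_from_camera"])
    q=K@(T[:3,:3]@np.asarray(P,float)+T[:3,3]); return q[:2]/q[2]
E
python3 - <<'E'
import cv2,numpy as np
p=np.load("pics/top0p.npy")[:,:,::-1]; cv2.imwrite("pics/topz.png",cv2.resize(p[190:310,240:390],None,fx=5,fy=5,interpolation=cv2.INTER_CUBIC))
p=np.load("pics/side0p.npy")[:,:,::-1]; cv2.imwrite("pics/sidez.png",cv2.resize(p[190:340,240:400],None,fx=4,fy=4,interpolation=cv2.INTER_CUBIC))
from h import *
# clusters of dark pixels
for n,(a,b,c,d) in {"top":(190,310,280,390),"side":(200,310,250,400)}.items():
    P=np.load(f"pics/{n}0p.npy");D=np.load(f"pics/{n}0d.npy");C=cloud(n,D)
    m=np.zeros(D.shape,np.uint8);m[a:b,c:d]=(P[a:b,c:d].max(2)<50)
    k,l,s,ce=cv2.connectedComponentsWithStats(m)
    for i in range(1,k):
        if s[i,4]>15: print(n,s[i],np.round(ce[i],1),np.round(np.median(C[l==i],0)))
E
```

```text
top [284 232   5   4  17] [285.6 233.4] [658. 135.  67.]
top [292 245  10   3  21] [297.  246.3] [613.  98. 102.]
top [315 246  16   3  27] [320.4 247.4] [609.  39.  98.]
top [302 266  11   9  87] [307.  269.9] [530.  68. 266.]
top [349 275  22   6  87] [359.7 277.4] [524. -76.  77.]
top [282 280  11   7  34] [287.1 283. ] [516. 137.  14.]
side [340 221  16  10 117] [347.8 225.3] [530.  72. 265.]
side [250 222  10   9  60] [253.6 226.4] [847. -94.  23.]
side [250 227  13  24 126] [255.9 238.2] [821. -59.  20.]
side [366 245  15  19 112] [372.9 253.1] [523. -75.  76.]
side [332 255  11  12  86] [336.7 260.7] [588. -21.  73.]
side [286 256  39  46 523] [305.2 281.8] [614.  86.  84.]
side [304 267   6   6  26] [305.8 269.4] [630.  52.  91.]
side [330 288  17  22 100] [338.9 299.7] [553.  47.  26.]
side [272 292  11  18 137] [276.9 301.2] [657. 134.  60.]
```

View pics/topz.png

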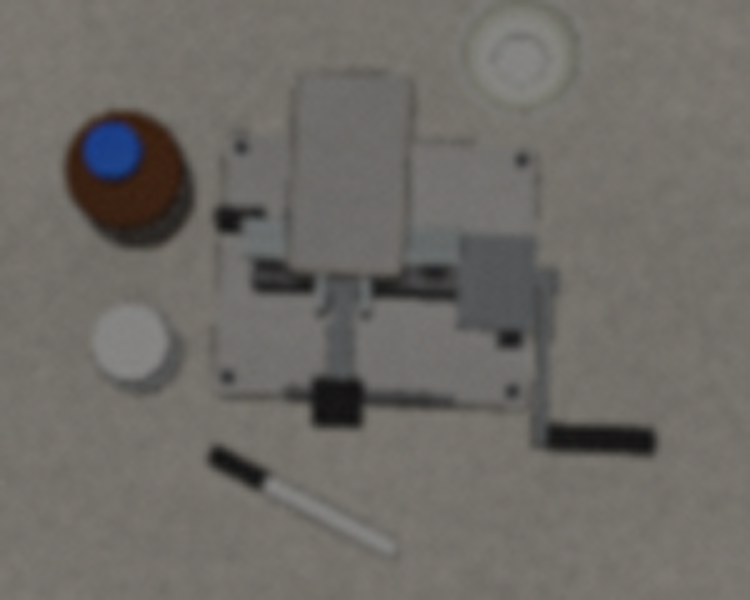

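View pics/sidez.png

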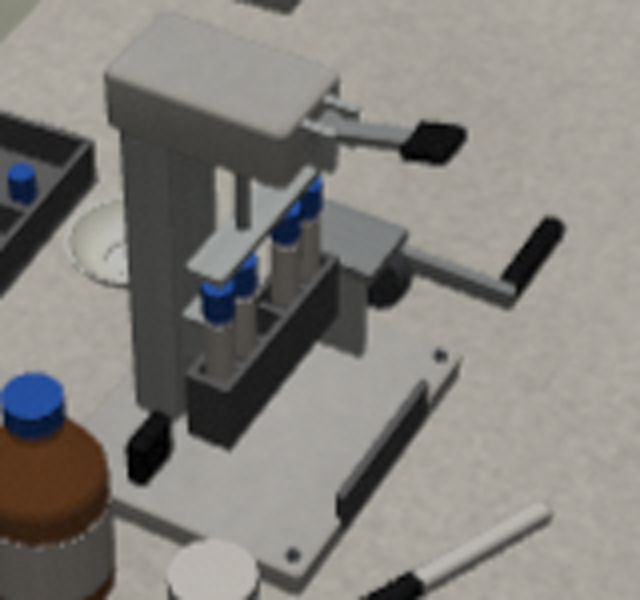

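```bash
python3 - <<'E'
import cv2,numpy as np
from h import *
b=[plane("top",240+x/5-.4,190+y/5-.4,20) for x,y in [(240,147),(522,160),(226,377),(512,391)]]
b=np.array(b)[:,:2];print(b.round(1))
for i,j in((1,0),(3,2)):
    v=b[j]-b[i];print("yaw(y axis)",np.arctan2(-v[0],v[1]),np.linalg.norm(v))
for i,j in((2,0),(3,1)):
    v=b[j]-b[i];print("yaw(x)",np.arctan2(v[1],v[0]),np.linalg.norm(v))
# head top by depth
P=np.load("pics/top0p.npy");D=np.load("pics/top0d.npy");C=cloud("top",D)
m=((C[...,2]>252)&(C[...,2]<285)&(C[...,0]>480)&(C[...,0]<760)&(abs(C[...,1]-60)<120))
m[262:]=False
m=cv2.morphologyEx(m.astype(np.uint8),cv2.MORPH_OPEN,np.ones((5,5)))
q=C[m>0];print(len(q),np.median(q[:,2]),cv2.minAreaRect(q[:,:2].astype(np.float32)))
# handle axis
for n,(a,bb,c,d) in {"top":(270,285,347,375),"side":(243,266,364,384)}.items():
    P=np.load(f"pics/{n}0p.npy");D=np.load(f"pics/{n}0d.npy");C=cloud(n,D)
    m=np.zeros(D.shape,bool);m[a:bb,c:d]=P[a:bb,c:d].max(2)<50
    q=C[m];q=q[q[:,2]>50];print(n,len(q),q.mean(0).round(1),np.percentile(q,[2,98],axis=0).round(1).tolist())
    mm=np.argwhere(m)[:,::-1].astype(np.float32);r=cv2.minAreaRect(mm);print(r)
    vx,vy,x0,y0=cv2.fitLine(mm,cv2.DIST_L2,0,.01,.01).ravel()
    e=[plane(n,x0+s*vx,y0+s*vy,72) for s in(-8,8)];w=(e[0]-e[1]);w*=np.sign(w[1]);print("bar yaw",np.arctan2(-w[0],w[1]),"c",plane(n,x0,y0,72))
E
```

```text
[[709.8 132.4]
 [697.9 -38. ]
 [569.9 142.2]
 [558.1 -28.2]]
yaw(y axis) -0.06961988262632479 170.7603509159908
yaw(y axis) -0.0693430539968858 170.83561584472574
yaw(x) -0.07051098440492248 140.1943314285861
yaw(x) -0.06997428923134248 140.14699237979218
963 262.1721236723042 ((646.419189453125, 60.81549835205078), (59.70185089111328, 105.83570861816406), 86.39183807373047)
top 87 [523.9 -75.3  76.8] [[519.0, -104.6, 71.0], [531.2, -47.8, 83.0]]
((359.56036376953125, 277.4741516113281), (21.022485733032227, 4.051819801330566), 3.3664603233337402)
bar yaw -0.05451607750532042 c [524.24260789 -75.70169486  72.        ]
side 112 [521.1 -66.8  83.7] [[517.8, -104.0, 70.6], [532.1, -46.9, 79.4]]
((372.72296142578125, 253.0878448486328), (5.928629398345947, 20.459585189819336), 35.53767776489258)
bar yaw -0.053258657281817855 c [525.19822537 -79.01840701  72.        ]
```

```bash
cat > go.py <<'E'
# prints tool-frame shift/turn from the current pose to a world target
import sys,numpy as np
from cell import read_state
from scipy.spatial.transform import Rotation as R
s=read_state();p=s["eef_pos"];r=R.from_euler("xyz",s["eef_rot"])
print("t",round(s["clock"],2),"p",p.round(1),"rpy",s["eef_rot"].round(3),"F",s["wrist_force"].round(1),"gap",round(s["finger_gap"],1),"j",s["joints"].round(2))
if len(sys.argv)>3:
    t=np.array(list(map(float,sys.argv[1:4])))
    g=R.from_euler("xyz",[-np.pi/2,0,float(sys.argv[4]) if len(sys.argv)>4 else -0.07])
    print("shift",r.inv().apply(t-p).round(1),"turn",(r.inv()*g).as_rotvec(degrees=True).round(1))
E
python3 -m handwheel '[[[0,-160,0,0,0,0,-1],[0,-160,0,0,0,0,-1],[0,-160,0,0,0,0,-1],[0,-160,0,0,0,0,-1],[0,-160,0,0,0,0,-1]]]' 10
python3 go.py 528.5 69.3 330
```

```text
clock: 0.52
eef_pos: [136.7, -533.8, 341.7]
eef_rot: [-1.571, -0.009, -1.32]
wrist_force: [0.1, 0.2, -0.4]
finger_gap: 63.9
t 0.52 p [ 136.7 -533.8  341.7] rpy [-1.571 -0.009 -1.32 ] F [ 0.1  0.2 -0.4] gap 63.9 j [-1.39  0.23  1.23 -0.    1.67 -0.07]
shift [-487.1    7.1  529.2] turn [  0.3 -71.6   0.4]
```

```bash

python3 -m handwheel '[[[-487,7,529,0,-72,0,-1],[-487,7,529,0,-72,0,-1],[-487,7,529,0,-72,0,-1],[-487,7,529,0,-72,0,-1],[-487,7,529,0,-72,0,-1]]]'
python3 go.py 528.5 69.3 330
```

```text
clock: 0.93
eef_pos: [250.6, -356.3, 332.9]
eef_rot: [-1.574, -0.002, -0.689]
wrist_force: [1.3, -0.2, 0.3]
finger_gap: 30.9
t 0.93 p [ 250.6 -356.3  332.9] rpy [-1.574 -0.002 -0.689] F [ 1.3 -0.2  0.3] gap 30.9 j [-1.04 -0.04  1.54 -0.    1.63 -0.35]
shift [-56.2   1.  505.1] turn [  0.2 -35.5   0. ]
```

```bash

python3 -m handwheel '[[[-56,1,505,0,-35,0,-1],[-56,1,505,0,-35,0,-1],[-56,1,505,0,-35,0,-1],[-56,1,505,0,-35,0,-1],[-56,1,505,0,-35,0,-1]]]'
python3 go.py 528.5 69.3 330
```

```text
clock: 1.35
eef_pos: [364.4, -181.6, 331.8]
eef_rot: [-1.575, 0.001, -0.072]
wrist_force: [1.3, -0.3, 0.2]
finger_gap: 0.4
t 1.35 p [ 364.4 -181.6  331.8] rpy [-1.575e+00  1.000e-03 -7.200e-02] F [ 1.3 -0.3  0.2] gap 0.4 j [-0.55 -0.1   1.61 -0.    1.64 -0.48]
shift [145.6   0.7 262.1] turn [ 0.2 -0.1 -0. ]
```

```bash

python3 -m handwheel '[[[146,1,262,0,0,0,-1],[146,1,262,0,0,0,-1],[146,1,262,0,0,0,-1],[146,1,262,0,0,0,-1],[146,1,262,0,0,0,-1]]]'
python3 go.py 528.5 69.3 330
```

```text
clock: 1.77
eef_pos: [478.4, -7.0, 330.2]
eef_rot: [-1.575, 0.001, -0.072]
wrist_force: [-0.0, -0.6, 0.3]
finger_gap: 0.3
t 1.77 p [478.4  -7.  330.2] rpy [-1.575e+00  1.000e-03 -7.200e-02] F [-0.  -0.6  0.3] gap 0.3 j [-0.09  0.07  1.44 -0.    1.63 -0.02]
shift [44.5 -0.1 79.7] turn [ 0.2 -0.1 -0. ]
```

```bash

python3 -m handwheel '[[[44.5,0,80,0,0,0,-1],[44.5,0,80,0,0,0,-1],[44.5,0,80,0,0,0,-1],[44.5,25,80,0,0,0,-1],[44.5,42,80,0,0,0,-1]]]'
python3 go.py 528.5 69.3 230
python3 - <<'E'
from cell import imaging
import cv2
for n,(a,b,c,d) in {"top":(190,310,240,390),"side":(140,340,220,420)}.items():
    p,_=imaging.camera(n); cv2.imwrite(f"pics/{n}1.png",cv2.resize(p[a:b,c:d,::-1],None,fx=3,fy=3))
E
```

```text
clock: 2.18
eef_pos: [528.6, 70.2, 286.0]
eef_rot: [-1.575, 0.002, -0.071]
wrist_force: [0.1, -1.0, -0.9]
finger_gap: 0.7
t 2.18 p [528.6  70.2 286. ] rpy [-1.575  0.002 -0.071] F [ 0.1 -1.  -0.9] gap 0.7 j [ 0.07  0.2   1.39 -0.    1.55  0.14]
shift [ 0.1 56.  -0.7] turn [ 0.2 -0.  -0.1]
```

View pics/side1.png

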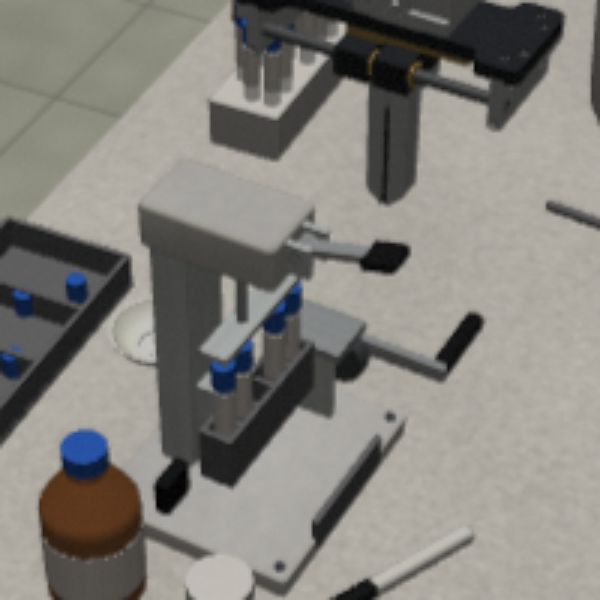

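```bash
python3 - <<'E'
from h import *
for P in ((528.5,69.3,278),(528.5,69.3,263),(528.5,69.3,286)):
    q=proj("side",P);print(q,(q-[220,140])*3, proj("top",P))
E
python3 go.py
```

```text
[349.26853287 219.5032945 ] [387.80559862 238.50988351] [306.48465719 270.1347991 ]
[348.95740353 225.65427097] [386.87221059 256.96281292] [306.69061205 270.70941947]
[349.43666446 216.17936034] [388.30999339 228.53808101] [306.37270302 269.82244355]
t 2.28 p [527.5  69.4 285. ] rpy [-1.576  0.006 -0.072] F [ 0.5 -0.2 -0.3] gap 0.4 j [ 0.06  0.2   1.39 -0.    1.56  0.14]
```

View pics/top1.png

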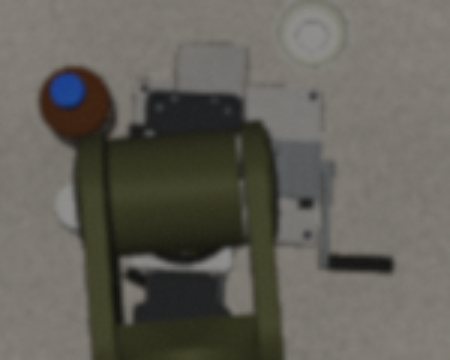

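```bash
python3 - <<'E'
from h import *
import cv2
p,d=imaging.camera("side"); cv2.imwrite("pics/side2.png",cv2.resize(p[130:290,280:440,::-1],None,fx=4,fy=4))
C=cloud("side",d)
for v in range(180,228,2): print(v,[ (C[v,u].round(0).tolist()) for u in (344,350,355)])
E
python3 go.py
```

```text
180 [[539.0, 77.0, 370.0], [527.0, 79.0, 375.0], [517.0, 80.0, 379.0]]
182 [[539.0, 78.0, 367.0], [527.0, 80.0, 372.0], [516.0, 82.0, 376.0]]
184 [[538.0, 80.0, 364.0], [527.0, 79.0, 366.0], [517.0, 80.0, 370.0]]
186 [[538.0, 79.0, 359.0], [528.0, 76.0, 360.0], [515.0, 85.0, 370.0]]
188 [[538.0, 77.0, 353.0], [526.0, 79.0, 358.0], [517.0, 77.0, 360.0]]
190 [[538.0, 78.0, 350.0], [526.0, 80.0, 355.0], [517.0, 79.0, 357.0]]
192 [[539.0, 76.0, 343.0], [526.0, 80.0, 350.0], [518.0, 76.0, 350.0]]
194 [[537.0, 81.0, 343.0], [527.0, 77.0, 343.0], [517.0, 78.0, 347.0]]
196 [[537.0, 78.0, 336.0], [525.0, 81.0, 342.0], [516.0, 79.0, 344.0]]
198 [[536.0, 81.0, 334.0], [527.0, 74.0, 332.0], [517.0, 76.0, 337.0]]
200 [[537.0, 78.0, 327.0], [525.0, 79.0, 332.0], [517.0, 77.0, 333.0]]
202 [[536.0, 80.0, 324.0], [525.0, 80.0, 328.0], [516.0, 77.0, 329.0]]
204 [[691.0, -303.0, -1.0], [524.0, 81.0, 324.0], [662.0, -310.0, 4.0]]
206 [[687.0, -295.0, -1.0], [525.0, 79.0, 318.0], [660.0, -305.0, 2.0]]
208 [[684.0, -287.0, -0.0], [669.0, -293.0, -0.0], [659.0, -304.0, -4.0]]
210 [[680.0, -278.0, 1.0], [666.0, -285.0, -0.0], [656.0, -297.0, -5.0]]
212 [[677.0, -272.0, -1.0], [664.0, -281.0, -3.0], [653.0, -288.0, -4.0]]
214 [[673.0, -262.0, 1.0], [660.0, -272.0, -2.0], [647.0, -274.0, 1.0]]
216 [[672.0, -259.0, -3.0], [657.0, -266.0, -3.0], [645.0, -270.0, -2.0]]
218 [[668.0, -250.0, -2.0], [653.0, -255.0, -0.0], [642.0, -262.0, -2.0]]
220 [[664.0, -240.0, 0.0], [649.0, -245.0, 2.0], [639.0, -255.0, -2.0]]
222 [[542.0, 61.0, 261.0], [530.0, 62.0, 266.0], [521.0, 59.0, 267.0]]
224 [[539.0, 69.0, 263.0], [527.0, 68.0, 267.0], [519.0, 63.0, 266.0]]
226 [[536.0, 75.0, 263.0], [526.0, 71.0, 264.0], [518.0, 64.0, 262.0]]
t 2.33 p [528.   69.2 287.2] rpy [-1.575  0.003 -0.072] F [ 0.6 -0.1  1. ] gap 0.3 j [ 0.06  0.2   1.38 -0.    1.56  0.14]
```

View pics/side2.png

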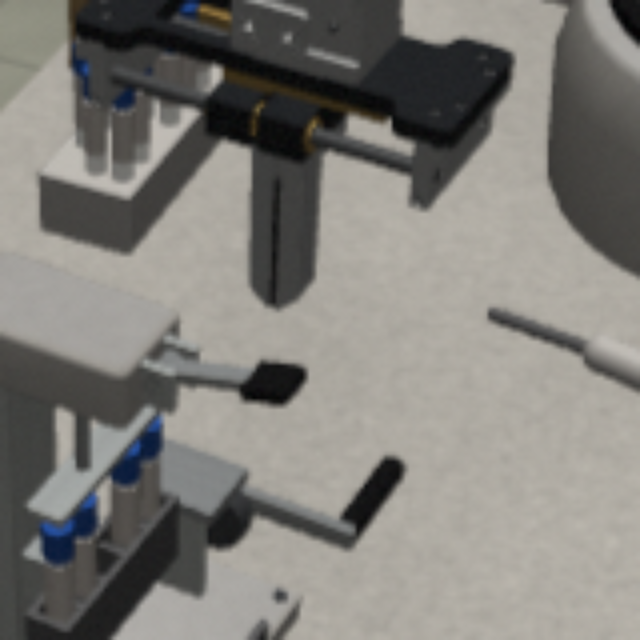

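```bash

python3 -m handwheel '[[[0,6,0,0,0,0,-1],[0,12,0,0,0,0,-1],[0,18,0,0,0,0,-1],[0,20,0,0,0,0,-1],[0,20,0,0,0,0,-1]]]'
python3 go.py 528.5 69.3 250
python3 - <<'E'
from h import *
import cv2
p,d=imaging.camera("side"); cv2.imwrite("pics/side3.png",cv2.resize(p[130:290,280:440,::-1],None,fx=4,fy=4))
C=cloud("side",d)
for v in range(196,228,2): print(v,[ (C[v,u].round(0).tolist()) for u in (344,350,355)])
E
python3 go.py
```

```text
clock: 2.75
eef_pos: [527.8, 69.1, 266.8]
eef_rot: [-1.575, 0.004, -0.072]
wrist_force: [-0.7, 0.2, -0.1]
finger_gap: 0.5
t 2.75 p [527.8  69.1 266.8] rpy [-1.575  0.004 -0.072] F [-0.7  0.2 -0.1] gap 0.5 j [ 0.06  0.21  1.42 -0.    1.51  0.14]
shift [ 0.7 16.8  0.4] turn [ 0.3 -0.1 -0.2]
196 [[538.0, 78.0, 336.0], [525.0, 80.0, 341.0], [517.0, 76.0, 341.0]]
198 [[204.0, 902.0, 1007.0], [525.0, 81.0, 338.0], [517.0, 77.0, 338.0]]
200 [[537.0, 78.0, 327.0], [525.0, 78.0, 331.0], [517.0, 76.0, 333.0]]
202 [[537.0, 79.0, 323.0], [524.0, 81.0, 329.0], [516.0, 77.0, 328.0]]
204 [[537.0, 78.0, 318.0], [524.0, 81.0, 325.0], [517.0, 74.0, 322.0]]
206 [[537.0, 78.0, 314.0], [524.0, 82.0, 320.0], [517.0, 73.0, 317.0]]
208 [[537.0, 77.0, 308.0], [524.0, 80.0, 314.0], [517.0, 73.0, 312.0]]
210 [[536.0, 79.0, 305.0], [524.0, 79.0, 309.0], [517.0, 74.0, 308.0]]
212 [[678.0, -272.0, -1.0], [524.0, 80.0, 305.0], [653.0, -288.0, -4.0]]
214 [[672.0, -259.0, 3.0], [524.0, 79.0, 300.0], [648.0, -276.0, -0.0]]
216 [[672.0, -260.0, -4.0], [656.0, -261.0, 1.0], [643.0, -264.0, 4.0]]
218 [[666.0, -246.0, 1.0], [654.0, -258.0, -3.0], [642.0, -263.0, -2.0]]
220 [[666.0, -246.0, -5.0], [650.0, -247.0, 0.0], [638.0, -253.0, -0.0]]
222 [[541.0, 65.0, 264.0], [530.0, 60.0, 264.0], [520.0, 59.0, 267.0]]
224 [[539.0, 68.0, 263.0], [527.0, 69.0, 267.0], [518.0, 65.0, 267.0]]
226 [[535.0, 78.0, 266.0], [524.0, 75.0, 268.0], [517.0, 68.0, 266.0]]
t 2.8 p [528.   69.1 267.2] rpy [-1.575  0.003 -0.072] F [0.7 0.9 0.6] gap 0.2 j [ 0.06  0.21  1.42 -0.    1.51  0.14]
```

View pics/side3.png

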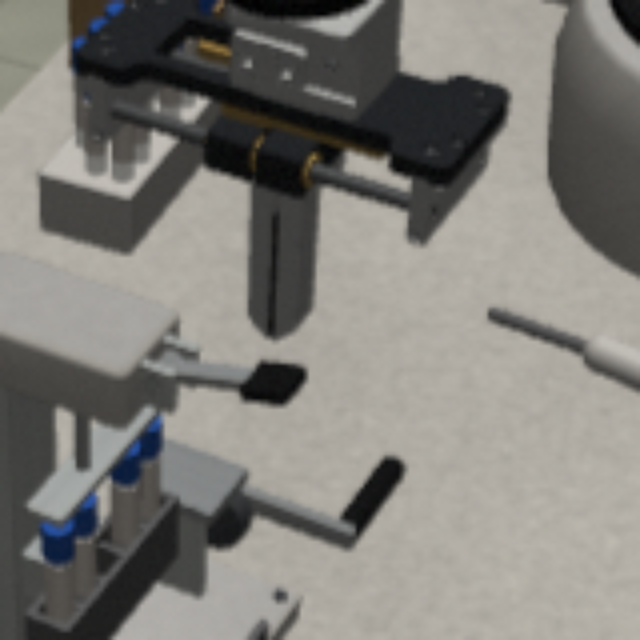

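```bash

python3 -m handwheel '[[[0,8,0,0,0,0,-1],[0,16,0,0,0,0,-1],[0,24,0,0,0,0,-1],[0,30,0,0,0,0,-1],[0,36,0,0,0,0,-1]]]'
python3 - <<'E'
from h import *
import cv2
p,d=imaging.camera("side"); cv2.imwrite("pics/side4.png",cv2.resize(p[130:290,280:440,::-1],None,fx=4,fy=4))
C=cloud("side",d);np.save("pics/c4.npy",C)
for u,v in ((350,206),(350,212),(350,216),(350,218),(350,220),(350,224),(384,190),(384,194),(384,197),(340,180),(350,190)): print(u,v,C[v,u].round(0))
E
python3 go.py
```

```text
clock: 3.22
eef_pos: [527.6, 69.0, 230.4]
eef_rot: [-1.575, 0.004, -0.072]
wrist_force: [-0.7, -0.3, 2.2]
finger_gap: 0.4
350 206 [525.  79. 318.]
350 212 [524.  80. 305.]
350 216 [524.  78. 294.]
350 218 [522.  83. 294.]
350 220 [522.  81. 288.]
350 224 [523.  78. 275.]
384 190 [453. 110. 398.]
384 194 [454. 106. 386.]
384 197 [452. 110. 384.]
340 180 [541.  91. 379.]
350 190 [516. 104. 374.]
t 3.27 p [527.4  69.  229.4] rpy [-1.575  0.005 -0.072] F [-0.1 -0.2  0.1] gap 0.5 j [ 0.06  0.23  1.49 -0.    1.43  0.14]
```

View pics/side4.png

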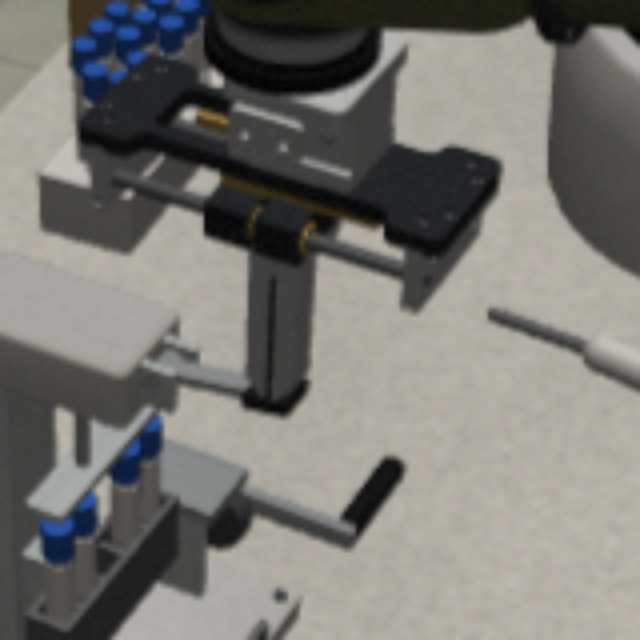

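```bash

python3 -m handwheel '[[[0,6,0,0,0,0,-1],[0,12,0,0,0,0,-1],[0,18,0,0,0,0,-1],[0,21,0,0,0,0,-1],[0,24,0,0,0,0,-1]]]'
python3 -m handwheel '[[[0,2,0,0,0,0,-1],[0,4,0,0,0,0,-1],[0,6,0,0,0,0,-1]]]'
python3 - <<'E'
from h import *
import cv2
p,d=imaging.camera("side"); cv2.imwrite("pics/side5.png",cv2.resize(p[130:290,280:440,::-1],None,fx=4,fy=4))
E
python3 go.py
```

```text
clock: 3.68
eef_pos: [527.5, 68.8, 205.1]
eef_rot: [-1.575, 0.004, -0.072]
wrist_force: [1.8, -0.2, 1.4]
finger_gap: 0.7
clock: 3.93
eef_pos: [527.6, 68.8, 199.2]
eef_rot: [-1.575, 0.004, -0.072]
wrist_force: [0.7, -0.9, 3.6]
finger_gap: 0.6
t 3.98 p [527.4  68.8 198.7] rpy [-1.575  0.005 -0.072] F [0.6 0.2 2.1] gap 0.2 j [ 0.06  0.25  1.53 -0.    1.37  0.14]
```

View pics/side5.png

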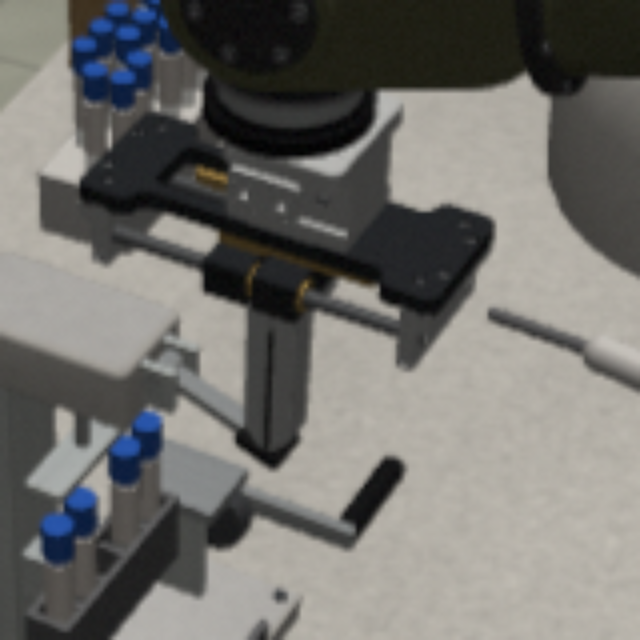

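```bash

python3 -m handwheel '[[[0,2,0,0,0,0,-1],[0,4,0,0,0,0,-1],[0,4,0,0,0,0,-1]]]'
python3 -m handwheel '[[[0,2,0,0,0,0,-1],[0,3,0,0,0,0,-1],[0,3,0,0,0,0,-1]]]'
python3 -m handwheel '[[[0,1,0,0,0,0,-1],[0,2,0,0,0,0,-1],[0,2,0,0,0,0,-1]]]'
```

```text
clock: 4.23
eef_pos: [527.2, 68.7, 194.2]
eef_rot: [-1.575, 0.005, -0.072]
wrist_force: [0.6, -0.6, 0.3]
finger_gap: 0.4
clock: 4.48
eef_pos: [527.0, 68.7, 190.9]
eef_rot: [-1.575, 0.006, -0.072]
wrist_force: [-0.3, 0.2, 0.6]
finger_gap: 0.7
clock: 4.73
eef_pos: [527.0, 68.7, 188.8]
eef_rot: [-1.575, 0.006, -0.072]
wrist_force: [0.2, -0.5, 1.1]
finger_gap: 0.5
```

```bash

python3 -m handwheel '[[[0,1,0,0,0,0,-1],[0,2,0,0,0,0,-1],[0,2,0,0,0,0,-1]]]'
python3 - <<'E'
from h import *
import cv2
p,d=imaging.camera("side"); cv2.imwrite("pics/side6.png",cv2.resize(p[150:290,260:420,::-1],None,fx=4,fy=4))
E
python3 go.py
```

```text
clock: 4.98
eef_pos: [527.4, 68.7, 188.0]
eef_rot: [-1.575, 0.004, -0.072]
wrist_force: [-2.4, 0.1, 12.1]
finger_gap: 0.4
t 5.03 p [527.3  68.7 188.1] rpy [-1.575  0.004 -0.072] F [-3.1  0.1 12.1] gap 0.3 j [ 0.06  0.25  1.55 -0.    1.34  0.14]
```

View pics/side6.png

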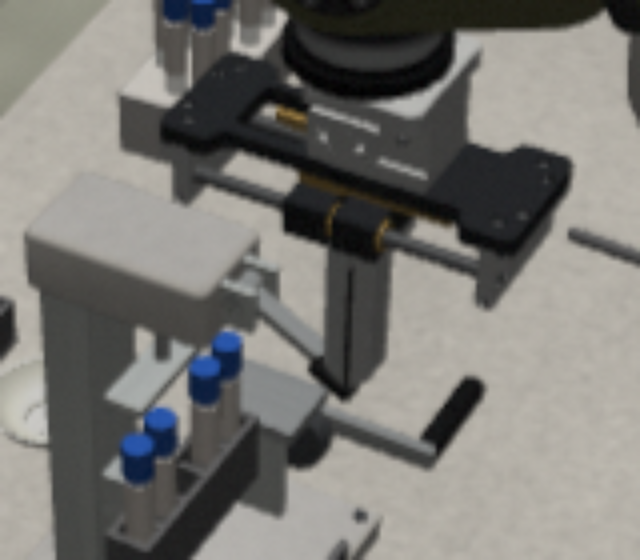

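```bash

python3 -m handwheel '[[[0,0,0,0,0,0,-1],[0,0,0,0,0,0,-1],[0,0,0,0,0,0,-1]]]'
python3 -m handwheel '[[[0,-20,0,0,0,0,-1],[0,-50,0,0,0,0,-1],[0,-75,0,0,0,0,-1],[0,-75,0,0,0,0,-1]]]'
python3 go.py 524.2 -78.7 200
```

```text
clock: 5.28
eef_pos: [527.3, 68.7, 188.4]
eef_rot: [-1.575, 0.004, -0.072]
wrist_force: [-2.6, -0.2, 7.5]
finger_gap: 0.2
clock: 5.62
eef_pos: [528.8, 69.2, 268.0]
eef_rot: [-1.574, -0.003, -0.072]
wrist_force: [0.0, 0.5, 1.0]
finger_gap: 0.8
t 5.62 p [528.8  69.2 268. ] rpy [-1.574 -0.003 -0.072] F [0.  0.5 1. ] gap 0.8 j [ 0.06  0.21  1.42 -0.    1.51  0.14]
shift [   5.9   68.5 -147.6] turn [ 0.2 -0.1  0.1]
```

```bash

python3 -m handwheel '[[[6,0,-148,0,0,0,0],[6,0,-148,0,0,0,0],[6,0,-148,0,0,0,0],[6,0,-148,0,0,0,0],[6,0,-148,0,0,0,0]]]'
python3 -m handwheel '[[[0,30,0,0,0,0,0],[0,60,0,0,0,0,0],[0,90,0,0,0,0,0],[0,110,0,0,0,0,0],[0,110,0,0,0,0,0]]]'
python3 go.py 524.2 -78.7 100
python3 - <<'E'
from h import *
import cv2
p,d=imaging.camera("side"); cv2.imwrite("pics/side7.png",cv2.resize(p[160:320,260:420,::-1],None,fx=4,fy=4));np.save("pics/c7.npy",cloud("side",d))
E
```

```text
clock: 6.03
eef_pos: [523.6, -82.7, 267.6]
eef_rot: [-1.575, -0.001, -0.076]
wrist_force: [1.0, 0.7, 0.2]
finger_gap: 30.2
clock: 6.45
eef_pos: [521.6, -82.2, 152.9]
eef_rot: [-1.574, 0.006, -0.076]
wrist_force: [0.7, 1.2, -1.4]
finger_gap: 47.0
t 6.45 p [521.6 -82.2 152.9] rpy [-1.574  0.006 -0.076] F [ 0.7  1.2 -1.4] gap 47.0 j [-0.22  0.27  1.61 -0.    1.27 -0.15]
shift [ 2.6 52.8  3.8] turn [ 0.2 -0.3 -0.3]
```

View pics/side7.png

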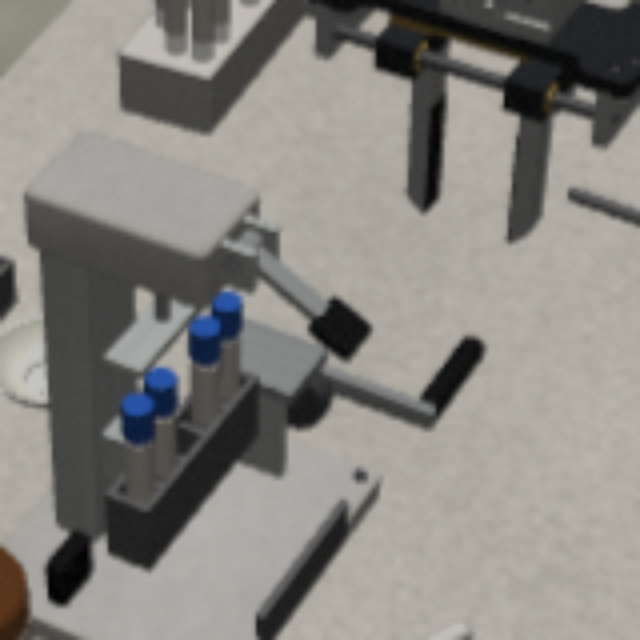

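```bash

python3 - <<'E'
from h import *
C=np.load("pics/c7.npy")
for u,v in ((364,205),(364,209),(366,210),(366,212),(389,210),(389,214),(389,218),(392,214),(362,195),(394,205)): print(u,v,C[v,u].round(0))
for P in ((521.6,-82,145),(521.6,-82,180)): print(proj("side",P))
E
python3 go.py
```

```text
364 205 [553. -75. 203.]
364 209 [553. -77. 191.]
366 210 [547. -73. 193.]
366 212 [ 204.  902. 1007.]
389 210 [495. -69. 213.]
389 214 [495. -70. 202.]
389 218 [494. -71. 191.]
392 214 [488. -69. 205.]
362 195 [559. -75. 227.]
394 205 [487. -74. 226.]
[377.06811523 227.99300917]
[378.19558682 215.48486684]
t 6.5 p [522.7 -82.5 155.7] rpy [-1.574  0.003 -0.076] F [1.1 0.3 0.1] gap 46.9 j [-0.22  0.27  1.6  -0.    1.27 -0.15]
```

```bash

python3 -m handwheel '[[[2,30,4,0,0,0,0],[2,60,4,0,0,0,0],[2,75,4,0,0,0,0],[2,75,4,0,0,0,0]]]'
python3 go.py 524.2 -79 20
python3 - <<'E'
from h import *
import cv2
p,d=imaging.camera("side"); cv2.imwrite("pics/side8.png",cv2.resize(p[160:320,280:440,::-1],None,fx=4,fy=4));np.save("pics/c8.npy",cloud("side",d))
p,d=imaging.camera("top"); cv2.imwrite("pics/top8.png",cv2.resize(p[190:310,280:430,::-1],None,fx=4,fy=4))
E
```

```text
clock: 6.83
eef_pos: [524.0, -78.4, 79.1]
eef_rot: [-1.574, 0.006, -0.076]
wrist_force: [-0.3, 0.7, -0.2]
finger_gap: 47.0
t 6.83 p [524.  -78.4  79.1] rpy [-1.574  0.006 -0.076] F [-0.3  0.7 -0.2] gap 47.0 j [-0.22  0.36  1.68 -0.    1.11 -0.14]
shift [ 0.6 59.1 -0.5] turn [ 0.2 -0.3 -0.3]
```

View pics/side8.png

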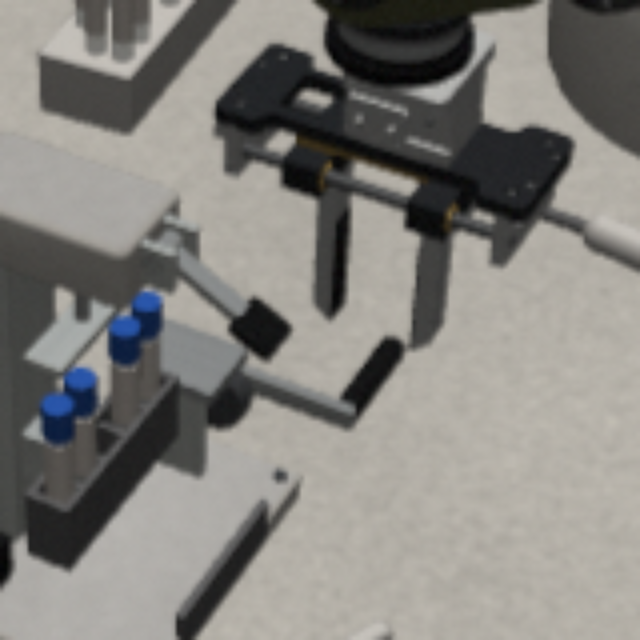

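```bash

python3 -m handwheel '[[[0.5,20,-0.5,0,0,0,0],[0.5,40,-0.5,0,0,0,0],[0.5,55,-0.5,0,0,0,0],[0.5,59,-0.5,0,0,0,0],[0.5,59,-0.5,0,0,0,0]]]'
python3 go.py 524.2 -79 20
python3 - <<'E'
from h import *
import cv2
p,d=imaging.camera("side"); cv2.imwrite("pics/side9.png",cv2.resize(p[160:320,280:440,::-1],None,fx=4,fy=4));np.save("pics/c9.npy",cloud("side",d))
p,d=imaging.camera("top"); cv2.imwrite("pics/top9.png",cv2.resize(p[190:310,280:430,::-1],None,fx=4,fy=4))
E
```

```text
clock: 7.35
eef_pos: [526.6, -79.6, 24.3]
eef_rot: [-1.574, 0.0, -0.076]
wrist_force: [-0.4, -0.5, 0.0]
finger_gap: 46.6
t 7.35 p [526.6 -79.6  24.3] rpy [-1.574  0.    -0.076] F [-0.4 -0.5  0. ] gap 46.6 j [-0.22  0.44  1.71 -0.    0.99 -0.14]
shift [-2.4  4.3  0.5] turn [ 0.2 -0.3 -0. ]
```

View pics/side9.png

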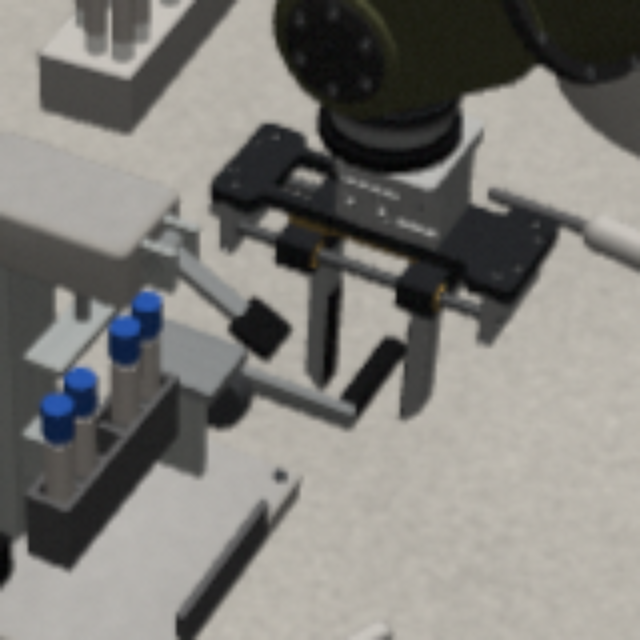

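```bash

python3 -m handwheel '[[[-2,4,0,0,0,0,0],[-2,4,0,0,0,0,0],[-2,4,0,0,0,0,-1],[-2,4,0,0,0,0,-1],[-2,4,0,0,0,0,-1]]]' 20
python3 -m handwheel '[[[0,0,0,0,0,0,-1],[0,0,0,0,0,0,-1],[0,0,0,0,0,0,-1],[0,0,0,0,0,0,-1],[0,0,0,0,0,0,-1]]]'
python3 go.py
python3 - <<'E'
from h import *
import cv2
p,d=imaging.camera("side"); cv2.imwrite("pics/side10.png",cv2.resize(p[160:320,280:440,::-1],None,fx=4,fy=4))
E
```

```text
clock: 7.87
eef_pos: [525.2, -79.7, 21.4]
eef_rot: [-1.575, -0.002, -0.076]
wrist_force: [-0.8, -0.8, -0.2]
finger_gap: 30.4
clock: 8.28
eef_pos: [524.9, -79.6, 21.3]
eef_rot: [-1.575, -0.001, -0.076]
wrist_force: [-4.5, 0.2, 1.3]
finger_gap: 15.5
t 8.28 p [524.9 -79.6  21.3] rpy [-1.575e+00 -1.000e-03 -7.600e-02] F [-4.5  0.2  1.3] gap 15.5 j [-0.22  0.44  1.72 -0.    0.98 -0.14]
```

View pics/side10.png

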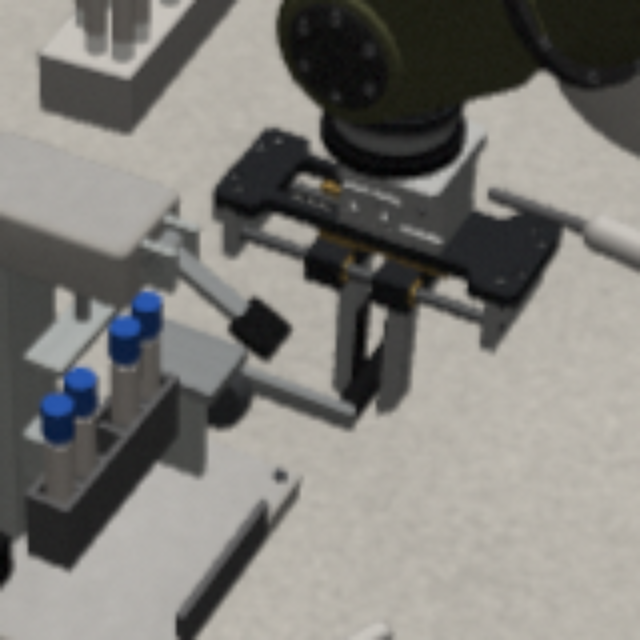

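```bash

python3 -m handwheel '[[[0.5,-9.4,0,0,0,0,-1],[2,-18.7,0,0,0,0,-1],[4.4,-27.8,0,0,0,0,-1],[7.8,-36.6,0,0,0,0,-1],[12,-45,0,0,0,0,-1]]]'
cat > ang.py <<'E'
import numpy as np
from cell import read_state
s=read_state();p=s["eef_pos"];e=np.array([.99755,-.0699,0])
a=p-np.array([524.9,-79.6,21.3]);X=90-a@e;Z=a[2]
th=np.arctan2(Z,X)
print("theta",th.round(3),"r",np.hypot(X,Z).round(1),"F",s["wrist_force"].round(1),"gap",round(s["finger_gap"],1),"lateral",round(a@np.array([.0699,.99755,0]),1),"t",round(s["clock"],2),"vert. target shift to upright: x",round(X,1),"y",round(-(90-Z),1),"rpy",s["eef_rot"].round(3))
E
python3 ang.py
```

```text
clock: 8.75
eef_pos: [535.0, -80.3, 67.0]
eef_rot: [-1.575, 0.004, -0.076]
wrist_force: [-15.9, -0.9, 1.2]
finger_gap: 15.6
theta 0.52 r 92.0 F [-15.9  -0.9   1.2] gap 15.6 lateral 0.0 t 8.75 vert. target shift to upright: x 79.9 y -44.3 rpy [-1.575  0.004 -0.076]
```

```bash

python3 -m handwheel '[[[-2,0,0,0,0,0,-1],[-2,0,0,0,0,0,-1],[-2,0,0,0,0,0,-1]]]'
python3 ang.py
python3 - <<'E'
from h import *
import cv2
p,d=imaging.camera("side"); cv2.imwrite("pics/side11.png",cv2.resize(p[160:320,280:440,::-1],None,fx=4,fy=4))
E
```

```text
clock: 9.0
eef_pos: [535.1, -80.3, 68.0]
eef_rot: [-1.575, -0.001, -0.076]
wrist_force: [12.4, -0.0, -13.3]
finger_gap: 15.4
theta 0.53 r 92.4 F [ 12.4  -0.  -13.3] gap 15.4 lateral 0.0 t 9.0 vert. target shift to upright: x 79.7 y -43.3 rpy [-1.575e+00 -1.000e-03 -7.600e-02]
```

View pics/side11.png

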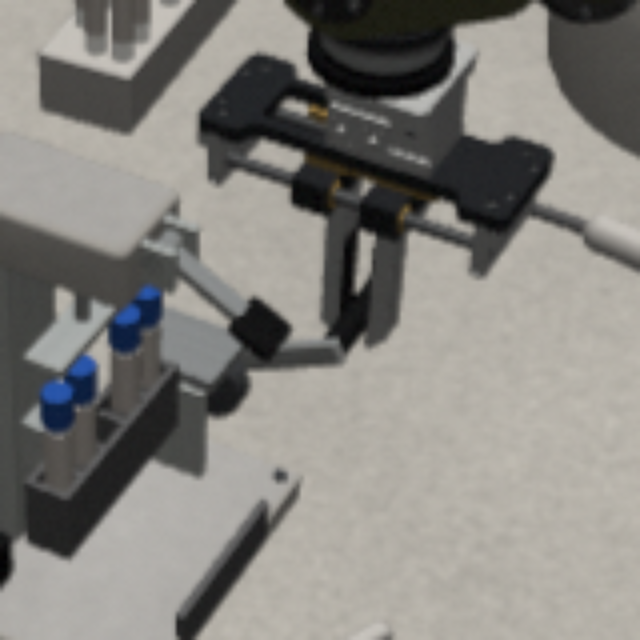

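```bash

python3 -m handwheel '[[[2.5,-4,0,0,0,0,-1],[5,-8,0,0,0,0,-1],[8,-12,0,0,0,0,-1],[11.4,-16,0,0,0,0,-1],[11.4,-16,0,0,0,0,-1]]]'
python3 ang.py
```

```text
clock: 9.47
eef_pos: [546.2, -81.1, 85.3]
eef_rot: [-1.575, 0.0, -0.076]
wrist_force: [-10.3, 0.2, 4.3]
finger_gap: 15.3
theta 0.751 r 93.8 F [-10.3   0.2   4.3] gap 15.3 lateral -0.0 t 9.47 vert. target shift to upright: x 68.6 y -26.0 rpy [-1.575  0.    -0.076]
```

```bash

python3 -m handwheel '[[[5,-6,0,0,0,0,-1],[10.5,-11,0,0,0,0,-1],[16.5,-16,0,0,0,0,-1],[23,-20,0,0,0,0,-1],[23,-20,0,0,0,0,-1]]]'
python3 ang.py
python3 - <<'E'
from h import *
import cv2
p,d=imaging.camera("side"); cv2.imwrite("pics/side12.png",cv2.resize(p[160:320,280:440,::-1],None,fx=4,fy=4))
E
```

```text
clock: 9.88
eef_pos: [570.0, -82.8, 107.7]
eef_rot: [-1.575, -0.0, -0.075]
wrist_force: [-13.1, 0.4, 12.2]
finger_gap: 15.8
theta 1.093 r 97.3 F [-13.1   0.4  12.2] gap 15.8 lateral -0.0 t 9.88 vert. target shift to upright: x 44.8 y -3.6 rpy [-1.575 -0.    -0.075]
```

View pics/side12.png

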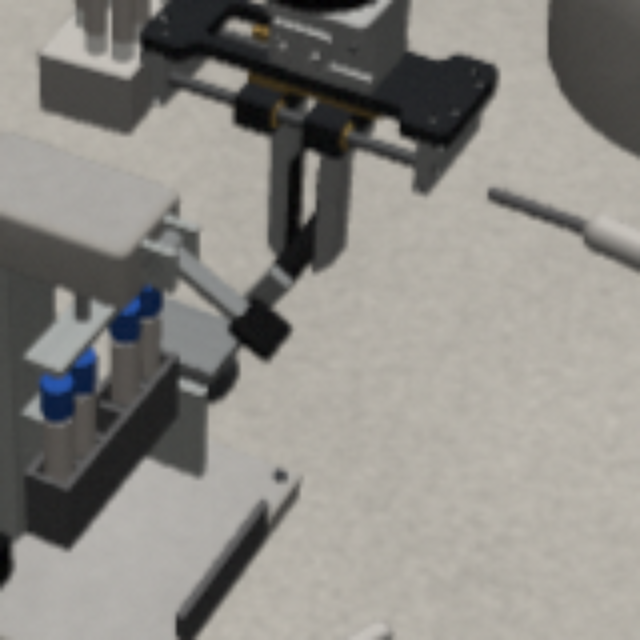

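```bash

python3 -m handwheel '[[[5.5,-4,0,0,0,0,-1],[13,-7.2,0,0,0,0,-1],[21,-9.6,0,0,0,0,-1],[21,-9.6,0,0,0,0,-1]]]'
python3 ang.py
```

```text
clock: 10.27
eef_pos: [591.9, -84.3, 119.0]
eef_rot: [-1.575, -0.002, -0.075]
wrist_force: [-7.4, 0.9, 7.5]
finger_gap: 15.6
theta 1.342 r 100.4 F [-7.4  0.9  7.5] gap 15.6 lateral 0.0 t 10.27 vert. target shift to upright: x 22.8 y 7.7 rpy [-1.575 -0.002 -0.075]
```

```bash

python3 -m handwheel '[[[5.5,-1.5,0,0,0,0,-1],[11,-3,0,0,0,0,-1],[17,-3.6,0,0,0,0,-1],[22.5,-4,0,0,0,0,-1],[22.5,-4,0,0,0,0,-1]]]'
python3 ang.py
python3 - <<'E'
from h import *
import cv2
p,d=imaging.camera("side"); cv2.imwrite("pics/side13.png",cv2.resize(p[140:300,260:420,::-1],None,fx=4,fy=4));np.save("pics/c13.npy",cloud("side",d));np.save("pics/p13.npy",p)
p,d=imaging.camera("top"); cv2.imwrite("pics/top13.png",cv2.resize(p[190:310,280:430,::-1],None,fx=4,fy=4))
E
```

```text
clock: 10.68
eef_pos: [615.3, -85.7, 124.1]
eef_rot: [-1.575, -0.002, -0.075]
wrist_force: [-6.5, 1.1, 2.1]
finger_gap: 15.3
theta 1.577 r 102.8 F [-6.5  1.1  2.1] gap 15.3 lateral 0.2 t 10.68 vert. target shift to upright: x -0.6 y 12.8 rpy [-1.575 -0.002 -0.075]
```

View pics/side13.png

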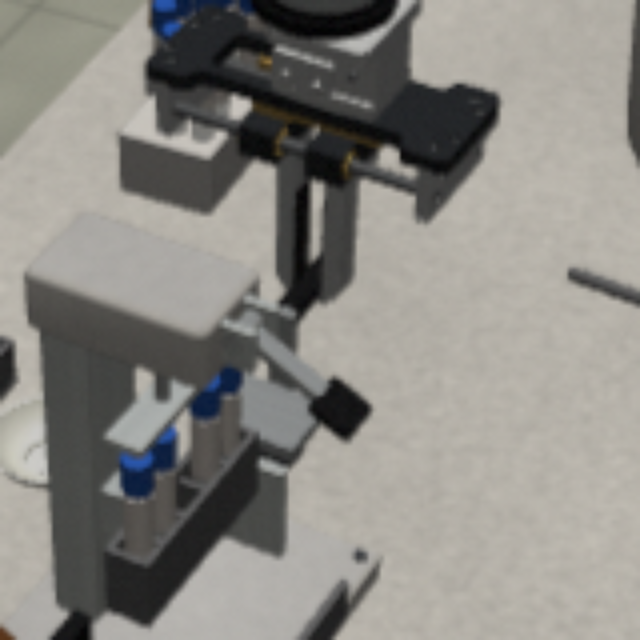

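View pics/top13.png

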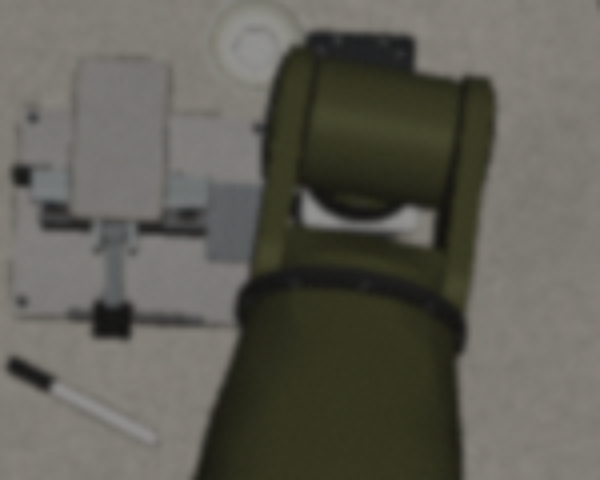

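```bash

python3 - <<'E'
from h import *
C=np.load("pics/c13.npy");p=np.load("pics/p13.npy")
for P in ((614,-85,160),(617.5,-34.5,160),(613,-112,160),(614,-77,141),(614,-77,157)): 
    q=proj("side",P);print(P,q.round(1),((q-[260,140])*4).round(0))
for u in (331,333,335,337,340,343,345):
    print(u,[(v,C[v,u].round(0).tolist()) for v in (204,208,211,213,215,217)])
E
python3 ang.py
```

```text
(614, -85, 160) [339.  210.4] [316. 282.]
(617.5, -34.5, 160) [328.1 223. ] [272. 332.]
(613, -112, 160) [344.3 203.7] [337. 255.]
(614, -77, 141) [337.3 219.1] [309. 316.]
(614, -77, 157) [337.5 213.5] [310. 294.]
331 [(204, [631.0, -78.0, 177.0]), (208, [631.0, -78.0, 166.0]), (211, [629.0, -76.0, 160.0]), (213, [706.0, -252.0, -0.0]), (215, [619.0, -52.0, 169.0]), (217, [616.0, -47.0, 168.0])]
333 [(204, [625.0, -75.0, 181.0]), (208, [626.0, -80.0, 166.0]), (211, [624.0, -74.0, 163.0]), (213, [618.0, -61.0, 168.0]), (215, [616.0, -58.0, 166.0]), (217, [615.0, -54.0, 164.0])]
335 [(204, [624.0, -84.0, 175.0]), (208, [623.0, -84.0, 164.0]), (211, [617.0, -69.0, 169.0]), (213, [617.0, -69.0, 164.0]), (215, [612.0, -59.0, 166.0]), (217, [609.0, -51.0, 168.0])]
337 [(204, [708.0, -297.0, -2.0]), (208, [617.0, -81.0, 168.0]), (211, [612.0, -69.0, 171.0]), (213, [611.0, -66.0, 168.0]), (215, [611.0, -68.0, 160.0]), (217, [609.0, -63.0, 159.0])]
340 [(204, [607.0, -73.0, 189.0]), (208, [609.0, -77.0, 174.0]), (211, [608.0, -76.0, 166.0]), (213, [606.0, -72.0, 164.0]), (215, [606.0, -73.0, 158.0]), (217, [678.0, -247.0, 0.0])]
343 [(204, [601.0, -75.0, 189.0]), (208, [600.0, -74.0, 179.0]), (211, [601.0, -76.0, 169.0]), (213, [600.0, -75.0, 164.0]), (215, [675.0, -261.0, -3.0]), (217, [672.0, -252.0, -1.0])]
345 [(204, [596.0, -75.0, 191.0]), (208, [597.0, -77.0, 178.0]), (211, [597.0, -78.0, 169.0]), (213, [598.0, -80.0, 162.0]), (215, [672.0, -268.0, -6.0]), (217, [667.0, -254.0, -1.0])]
theta 1.574 r 102.8 F [-5.6  0.9  0.8] gap 15.4 lateral 0.2 t 10.78 vert. target shift to upright: x -0.3 y 12.8 rpy [-1.575 -0.002 -0.075]
```

```bash

python3 - <<'E'
import numpy as np,cv2
p=np.load("pics/p13.npy");cv2.imwrite("pics/z13.png",cv2.resize(p[190:250,310:370,::-1],None,fx=10,fy=10,interpolation=cv2.INTER_CUBIC))
E
```

```text
(no output)
```

View pics/z13.png

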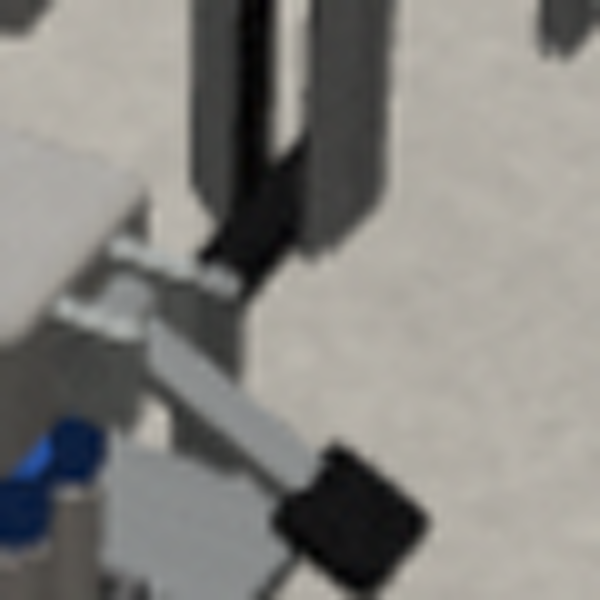

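```bash

python3 -m handwheel '[[[0,1.5,0,0,0,0,-1],[0,3,0,0,0,0,-1],[0,4.5,0,0,0,0,-1],[0,6,0,0,0,0,-1],[0,7,0,0,0,0,-1]]]'
python3 ang.py
```

```text
clock: 11.2
eef_pos: [618.2, -86.2, 122.7]
eef_rot: [-1.576, -0.012, -0.075]
wrist_force: [-5.1, 0.5, 28.1]
finger_gap: 15.0
theta 1.606 r 101.5 F [-5.1  0.5 28.1] gap 15.0 lateral -0.1 t 11.2 vert. target shift to upright: x -3.6 y 11.4 rpy [-1.576 -0.012 -0.075]
```

```bash

python3 -m handwheel '[[[-2,0,0,0,0,0,-1],[-3,1,0,0,0,0,-1],[-3.5,3,0,0,0,0,-1],[-3.5,4,0,0,0,0,-1]]]' 8
python3 ang.py
```

```text
clock: 11.53
eef_pos: [616.0, -86.2, 120.9]
eef_rot: [-1.576, -0.016, -0.075]
wrist_force: [-5.4, 0.6, 11.6]
finger_gap: 15.7
theta 1.584 r 99.6 F [-5.4  0.6 11.6] gap 15.7 lateral -0.2 t 11.53 vert. target shift to upright: x -1.3 y 9.6 rpy [-1.576 -0.016 -0.075]
```

Sliding under about 12 N. A little further down, still with the light grip.

```bash

python3 -m handwheel '[[[-1,1.5,0,0,0,0,-1],[-1,3,0,0,0,0.5,-1],[-1,4.5,0,0,0,0.9,-1],[-1,6,0,0,0,0.9,-1],[-1,6,0,0,0,0.9,-1]]]' 8
python3 ang.py
```

```text
clock: 11.95
eef_pos: [616.3, -86.3, 116.8]
eef_rot: [-1.577, -0.004, -0.075]
wrist_force: [-4.1, -0.2, 9.8]
finger_gap: 15.8
theta 1.588 r 95.6 F [-4.1 -0.2  9.8] gap 15.8 lateral -0.3 t 11.95 vert. target shift to upright: x -1.6 y 5.5 rpy [-1.577 -0.004 -0.075]
```

```bash

python3 -m handwheel '[[[-1,-1.5,0,0,0,0,-1],[-1.5,-1.5,0,0,0,0,-1],[-1.5,-1.5,0,0,0,0,-1],[-1.5,-1.5,0,0,0,0,-1],[-1.5,-1.5,0,0,0,0,-1]]]' 20
python3 ang.py
python3 - <<'E'
from h import *
import cv2
p,d=imaging.camera("side"); cv2.imwrite("pics/side14.png",cv2.resize(p[180:320,260:400,::-1],None,fx=4,fy=4));C=cloud("side",d)
for u in (331,333,335,337,340,343): print(u,[(v,C[v,u].round(0).tolist()) for v in (211,213,215,217,219,221)])
E
```

```text
clock: 12.37
eef_pos: [614.2, -86.1, 117.4]
eef_rot: [-1.576, -0.002, -0.075]
wrist_force: [-4.6, 0.8, -13.7]
finger_gap: 15.2
theta 1.566 r 96.1 F [ -4.6   0.8 -13.7] gap 15.2 lateral -0.2 t 12.37 vert. target shift to upright: x 0.4 y 6.1 rpy [-1.576 -0.002 -0.075]
331 [(211, [630.0, -77.0, 158.0]), (213, [631.0, -79.0, 151.0]), (215, [621.0, -57.0, 165.0]), (217, [617.0, -49.0, 167.0]), (219, [616.0, -47.0, 163.0]), (221, [617.0, -48.0, 156.0])]
333 [(211, [625.0, -78.0, 160.0]), (213, [618.0, -62.0, 168.0]), (215, [616.0, -57.0, 166.0]), (217, [614.0, -52.0, 165.0]), (219, [611.0, -45.0, 166.0]), (221, [611.0, -46.0, 160.0])]
335 [(211, [617.0, -69.0, 169.0]), (213, [615.0, -66.0, 166.0]), (215, [612.0, -57.0, 168.0]), (217, [612.0, -59.0, 161.0]), (219, [609.0, -52.0, 161.0]), (221, [682.0, -225.0, 2.0])]
337 [(211, [613.0, -71.0, 169.0]), (213, [611.0, -66.0, 168.0]), (215, [609.0, -63.0, 165.0]), (217, [610.0, -64.0, 158.0]), (219, [681.0, -236.0, 1.0]), (221, [677.0, -227.0, 2.0])]
340 [(211, [608.0, -77.0, 166.0]), (213, [609.0, -78.0, 159.0]), (215, [607.0, -74.0, 157.0]), (217, [608.0, -77.0, 149.0]), (219, [675.0, -242.0, -2.0]), (221, [672.0, -233.0, -1.0])]
343 [(211, [602.0, -79.0, 167.0]), (213, [601.0, -77.0, 163.0]), (215, [600.0, -74.0, 160.0]), (217, [600.0, -74.0, 154.0]), (219, [667.0, -242.0, 1.0]), (221, [664.0, -236.0, 0.0])]
```

View pics/side14.png

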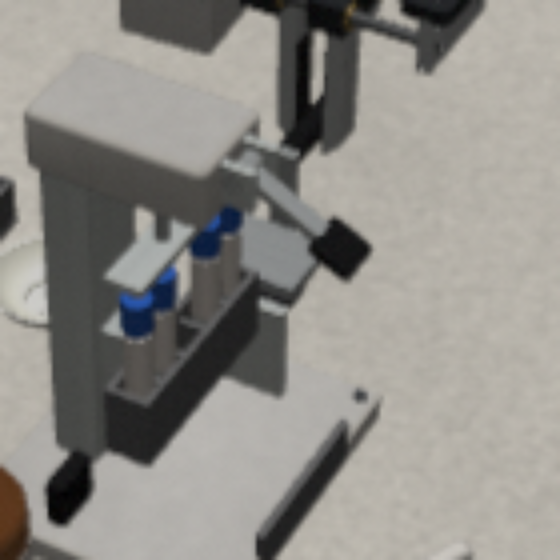

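```bash

python3 -m handwheel '[[[0,0.7,0,0,0,0,-1],[0,0.7,0,0,0,0,-1],[0,0.7,0,0,0,0,-1],[0,0.7,0,0,0,0,-1],[0,0.7,0,0,0,0,-1]]]'
python3 ang.py
python3 - <<'E'
from h import *
import cv2
p,d=imaging.camera("side");C=cloud("side",d)
m=np.zeros(d.shape,bool);m[230:255,335:356]=p[230:255,335:356].max(2)<50
print("pad",m.sum(),np.median(C[m],0).round(1))
cv2.imwrite("pics/side15.png",p[:,:,::-1])
E
python3 ang.py
```

```text
clock: 12.83
eef_pos: [614.5, -86.1, 117.2]
eef_rot: [-1.576, -0.003, -0.075]
wrist_force: [-3.8, -1.0, -4.7]
finger_gap: 14.9
theta 1.57 r 95.9 F [-3.8 -1.  -4.7] gap 14.9 lateral -0.3 t 12.83 vert. target shift to upright: x 0.1 y 5.9 rpy [-1.576 -0.003 -0.075]
pad 122 [535.3  70.6 220.2]
theta 1.569 r 95.9 F [-4.5 -0.2 -3.3] gap 15.3 lateral -0.3 t 12.88 vert. target shift to upright: x 0.1 y 5.9 rpy [-1.576 -0.003 -0.075]
```

View pics/side15.png

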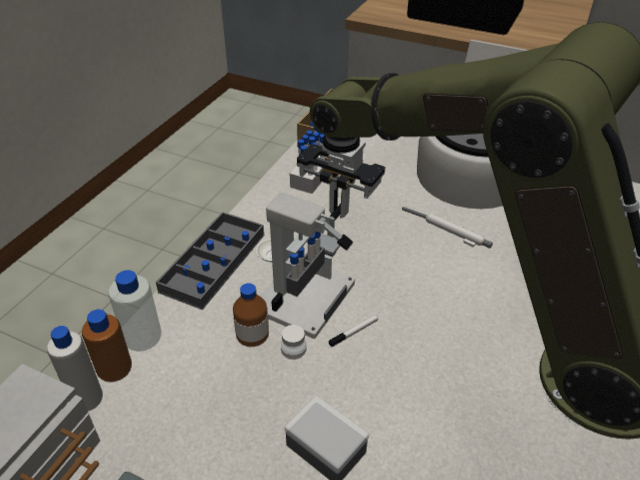

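The cam lever is upright at about (335, 213), the pad is down at (345, 241), the tubes are upright near (300, 255), and the bystanders haven't moved. I'm handing in.

```bash
python3 -c "
from cell import order; print(order.sign_off())"; python3 ang.py
```

```text
the job is handed in; nothing more can be done
None
the job is handed in; nothing more can be done
```

I pressed the head lever down to its stop with closed fingertips. Then I gripped the cam lever bar, swung it up, and handed in at about 12.9 s still holding it upright with a 20 N grip. Sign-off gave no verdict.

**Last checks, just before hand-in:**
- **Cam lever:** its angle works out at about 1.57 rad from the tool position. It was steady between readings, and the bar stood over the axle in the depth image. I had no direct joint or carrier readings.
- **Grip:** the fingers stopped on the bar at about 15 mm, and the wrist force was about 5 N.
- **Head lever:** the pad surface was at z ≈ 220 mm, which matches fully down.
- **Tubes and bystanders:** in the side view the tubes stood upright and the bystanders looked unmoved.

**What disagreed or went wrong:**
- **Tool height:** the cameras showed the fingertips about 32 mm above the reported TCP height, instead of 8 mm below it. I worked from the images and contact forces.
- **Bar slip:** the bar slid about 13 mm towards the fingertips during the swing. A first try at sliding it back at full grip reached 28 N without moving it. With an 8 N grip it slid back about 7 mm, and I then restored 20 N. It ended about 10 mm from the tips.

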